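# Clear the cheese board

### The job

Clear the cheese board: lift the lid of the scrap bin at its end right up, and stand every ravioli stamp from the board upright in the plywood tool tray. Then hold the scraper block down on the board and push all the cheese rinds off the end of the board into the bin with it, never touching a rind with the fingers; when they are all in, stand the scraper upright in the tray again and lower the lid gently until it is fully shut. Leave the pepper mill, bowl and jar alone.

Things in the scene. Friction and masses are not known exactly. Their poses are not given: they have to be found in the camera images.
- board: Fixed brown cheese board. Origin: centre of its lane, on the worktop. x across the lane, y along it to the bin, z up. Flat lane: x -110 to 110, y -140 to 140 mm, top 55 mm above the worktop. Dark lips 12 mm wide, 12 mm high above the lane, along both long sides; both ends open. The scrap bin adjoins the end y = +140.
- bin_floor (a point): Centre of the white scrap bin's inner floor (board frame 0, 202.5, 6 mm; axes as the board's). Inside, the bin spans board x -116 to 116, y 140 to 265; its rim is level with the lane, 49 mm above this floor.
- lid (a joint): Steel lid of the bin: 0 = shut on the rim, grows as lifted, stop at 1.6 rad; starts 0 to 0.3. Stiff hinge: it stays at any angle (4 N at the bar lifts it, 1 to 2 N lowers it). Hinge axis along board x at board y 268, z 59 mm, the bin's far rim. Panel 244 mm along x, 6 mm thick, 2 to 128 mm from the axis.
- lid_bar (a point): Centre of the black round bar on top of the lid: 10 mm thick, along board x, 108 mm free between its posts, 42 mm clear of the panel. Lid shut: 118 mm from the hinge axis towards the lane (board -y) and 50 mm above the axis. The bar can turn between fingers that hold it from above at every lid angle.
- tray: Fixed plywood tool tray, outside 260 (x) x 180 (y) x 18 mm high, walls 6 mm, floor 6 mm thick. Origin: centre of its underside on the worktop; x along its length, z up. The scraper starts standing in its half towards +y (25 to 65 mm from the middle); the -y half is empty.
- scraper: Scraper block, standing on its foot. Foot white plastic with steel cheeks, 110 (x) x 24 (y) x 30 mm high; dark wooden handle on top, 90 (x) x 24 (y), from 30 to 76 mm above the underside. Origin: centre of the underside, z up. About 0.2 kg. Grip the handle across y.
- rind1: Hard cheese rind, a loose stiff chip 36 x 26 x 12 mm, pale yellow with a brown edge, 14 g, lying flat on the board's lane. Origin: centre of its underside as it first lies. May be absent.
- rind2: Hard cheese rind, a loose stiff chip 36 x 26 x 12 mm, pale yellow with a brown edge, 14 g, lying flat on the board's lane. Origin: centre of its underside as it first lies. May be absent.
- rind3: Hard cheese rind, a loose stiff chip 36 x 26 x 12 mm, pale yellow with a brown edge, 14 g, lying flat on the board's lane. Origin: centre of its underside as it first lies. May be absent.
- rind4: Hard cheese rind, a loose stiff chip 36 x 26 x 12 mm, pale yellow with a brown edge, 14 g, lying flat on the board's lane. Origin: centre of its underside as it first lies. May be absent.
- rind5: Hard cheese rind, a loose stiff chip 36 x 26 x 12 mm, pale yellow with a brown edge, 14 g, lying flat on the board's lane. Origin: centre of its underside as it first lies. May be absent.
- rind6: Hard cheese rind, a loose stiff chip 36 x 26 x 12 mm, pale yellow with a brown edge, 14 g, lying flat on the board's lane. Origin: centre of its underside as it first lies. May be absent.
- stamp1: Ravioli stamp standing upright on the board's lane: round aluminium foot 44 mm across, 18 mm high; wooden handle 24 mm across from 18 to 72 mm height. Origin: centre of the underside, z up. 90 g. May be absent.
- stamp2: Ravioli stamp standing upright on the board's lane: round aluminium foot 44 mm across, 18 mm high; wooden handle 24 mm across from 18 to 72 mm height. Origin: centre of the underside, z up. 90 g. May be absent.
- stamp3: Ravioli stamp standing upright on the board's lane: round aluminium foot 44 mm across, 18 mm high; wooden handle 24 mm across from 18 to 72 mm height. Origin: centre of the underside, z up. 90 g. May be absent.
- pepper_mill: Dark wooden pepper mill, 52 mm across, 128 mm tall, bystander. Origin: centre of its underside.
- bowl: Blue ceramic bowl, 120 mm across, 50 mm tall, bystander. Origin: centre of its underside.
- jar: Closed glass jar, 70 mm across, 100 mm tall, bystander. Origin: centre of its underside.

How it is judged:
By the outcome, as a careful person would: the job done as asked, in the order asked, and still so for the second after the job is handed in, with the robot touching nothing.
Of rind1, rind2, rind3, rind4, rind5, rind6 only 4 to 6 are there at a start; the rules pass over those that are not, and their reading is None.
Of stamp1, stamp2, stamp3 only 2 to 3 are there at a start; the rules pass over those that are not, and their reading is None.
At some moment in a run one of rind1, rind2, rind3, rind4, rind5, rind6 may be knocked a few centimetres aside while the robot is not near it.
It also fails if it takes over 200 s, if anything falls off the work surface, if the arm or the gripper's body presses on something with over 40 N, if the wrist force passes 120 N, or if a joint passes its speed limit or range.

### The arm

A 7-joint arm with a two-finger parallel gripper is mounted at the origin on the work surface. World frame = base frame: x ahead of the robot, y to its left, z up, the work surface at z = 0. Lengths are in mm, angles in rad, forces in N, time in s.
With the tool pointing down it reaches from about 400 to 875 mm from the base axis. Payload 19.3 kg.
Tool frame: the origin (TCP) lies at the very end of the fingers, on their centre line; the grasp point (between the pads) lies 19 mm behind it (grip_point_offset is the z of the grasp point in the tool frame, in mm); z points along the fingers, y is the line along which they close (so a half turn about z gives the same grasp; the last joint's range is limited). The gripper opens to 85 mm and grips with 20 to 120 N. Pads are 22 mm wide; open, the fingers measure 114 mm over their backs; the gripper's body (76 mm by 85 mm) begins 54 mm behind the grasp point. The pads swing forward as they close: fully open they stand 13 mm farther back than shut.
Start: joints at [1.088, 0.521, -0.036, 1.599, 0.021, 1.021, -0.113], TCP at [250.707, -572.504, 231.291] pointing down, gripper open.
Joint ranges: [-2.91, 2.91], [-0.3, 2.13], [-1.5, 1.42], [0.17, 2.43], [-1.26, 4.41], [0.16, 1.93], [-2.52, 2.52]. Speed limits (rad/s): [1.89, 1.89, 2.39, 2.39, 3.01, 3.01, 3.01].

### API

Orientations are given as a 3x3 rotation matrix whose columns are the frame's x, y, z axes.
In Python, from workcell import movep, movel, goto_joints, open_gripper, clamp, wait, inverse_kinematics, read_state, camera, PlanningError, finish_job, grip_point_offset gives the robot as it stands. Calls block until the motion is done:
- movep(position, orientation): joint-space move of the TCP to a pose.
- movel(position, frame=None, max_speed=150, guard=None): straight line of the TCP; frame=None keeps the orientation; max_speed is the mean speed in mm/s. With guard (N) it stops when the force on the tool has changed by that much, and returns True; else False.
- goto_joints(angles): joint-space move.
- open_gripper() and clamp(): open the fingers fully, or close them until they stop; the grip force is fixed at half the most.
- wait(seconds).
- inverse_kinematics(position, orientation): joint angles nearest the present ones, or None.
- read_state(): the state.
- camera(name): name is "side" or "top"; returns a dict with "image" (384x512x3 uint8, blue, green, red), "range_z" (384x512 float32, mm along the optical axis (not along the pixel's ray), 0 where there is no reading), "fx", "fy", "cx", "cy" (pixels), "dist_coeffs" ([k1, k2, p1, p2, k3] as OpenCV has them; the pictures are not rectified), "cam_to_world" (4x4, takes a point from camera to world coordinates). Camera axes: x right, y up, looking along -z (the intrinsics and any distortion apply to the point x, -y, -z); pixel columns grow to the right and rows downward; lengths in mm; the calibration is good to about 2 mm. A picture is of the moment at which its call begins.
A pose or a line that the arm cannot do raises PlanningError and nothing moves.
- finish_job(): hands the job in; it is judged then, once.
The state is a dict: "time": time; "qpos": joint angles; "qvel": joint speeds; "joint_efforts": joint torques, N m; "eef_pos": TCP position; "tool_rot": TCP orientation; "ft_force": force on the tool from outside, world axes, zero at the start; "torque": the same for the moment, N m; "finger_gap": finger opening in mm; "gripper_force": force on a finger pad.
Only numpy, scipy, OpenCV 4.12 (cv2) and the standard library are available. Lean on these libraries where they do the work, as an engineer would, in place of code of your own. Each camera call takes 0.05 s, during which the arm holds its last target. There are 200 camera calls.

## Working session

There is one attempt and no reset: what is moved stays moved. The work goes in short steps, each a Python script; the robot and the scene stay as the last script left them, time stands still between calls to the robot, and variables do not carry over. Pictures are saved under pics/ and viewed, at most 14 in all, crops included, and the job is handed in when it is done.

```bash
ls; mkdir -p pics
python3 - <<'E'
from workcell import *
import cv2,numpy as np
for n in("top","side"):
    c=camera(n); cv2.imwrite(f"pics/{n}0.png",cv2.resize(c["image"],(768,576)))
    np.savez(f"{n}0.npz",**{k:c[k] for k in c})
    print(n,c["fx"],c["fy"],c["cx"],c["cy"],c["dist_coeffs"],np.round(c["cam_to_world"],3))
print(read_state(),grip_point_offset)
E
```

```text
pics
top 423.9840393885011 423.9840393885011 259.22836742379263 192.6731915192067 [0.01567132 0.         0.         0.         0.        ] [[-3.600000e-02  9.780000e-01 -2.060000e-01  4.667740e+02]
 [-9.990000e-01 -3.600000e-02  5.000000e-03 -1.015400e+01]
 [-2.000000e-03  2.060000e-01  9.780000e-01  1.004654e+03]
 [ 0.000000e+00  0.000000e+00  0.000000e+00  1.000000e+00]]
side 457.8789138046688 457.8789138046688 258.014879386769 186.07901693847208 [-0.11206397  0.          0.          0.          0.        ] [[-9.93000e-01  6.50000e-02 -1.00000e-01  5.18591e+02]
 [-1.19000e-01 -5.32000e-01  8.38000e-01  8.41442e+02]
 [ 2.00000e-03  8.44000e-01  5.36000e-01  6.19271e+02]
 [ 0.00000e+00  0.00000e+00  0.00000e+00  1.00000e+00]]
{'time': 0.1, 'qpos': array([ 1.08778119,  0.52196963, -0.0362836 ,  1.59992086,  0.02121189,
        1.02110844, -0.11278567]), 'qvel': array([-0.00052148, -0.00138624, -0.0013504 , -0.00159049, -0.0001725 ,
       -0.00095616,  0.00080023]), 'joint_efforts': array([ 3.12706172e-03, -9.28500080e+01,  1.98380336e+00, -3.70534551e+01,
        1.82116631e-02,  5.27736760e-03, -3.50384869e-05]), 'eef_pos': array([ 250.57004253, -572.25553265,  230.7850902 ]), 'tool_rot': array([[ 9.16006650e-01,  4.01162766e-01, -5.01853486e-04],
       [ 4.01163067e-01, -9.16006224e-01,  8.89578862e-04],
       [-1.02835000e-04, -1.01618524e-03, -9.99999478e-01]]), 'ft_force': array([-0.78614208, -0.03974108, -0.01806249]), 'torque': array([-0.03654416,  0.03993789, -0.03290566]), 'gripper_force': 0.0, 'finger_gap': 85.24753523666647} -18.700000000000003
```

View pics/top0.png

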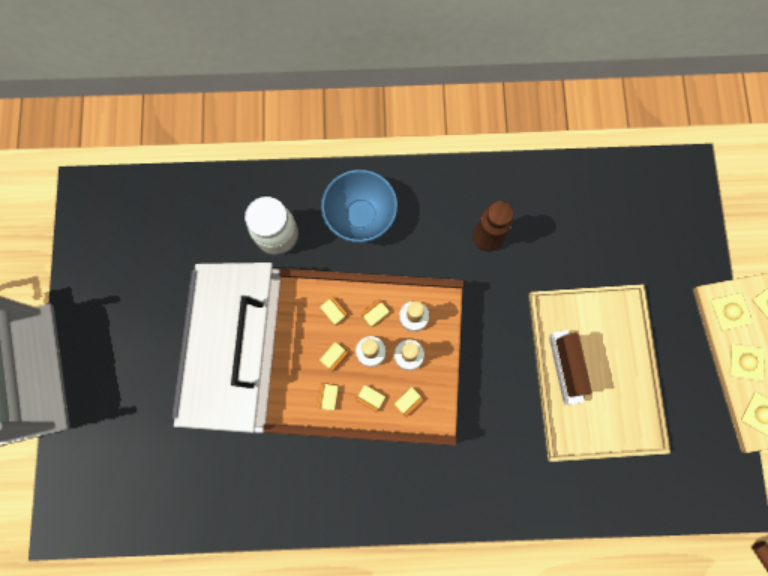

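View pics/side0.png

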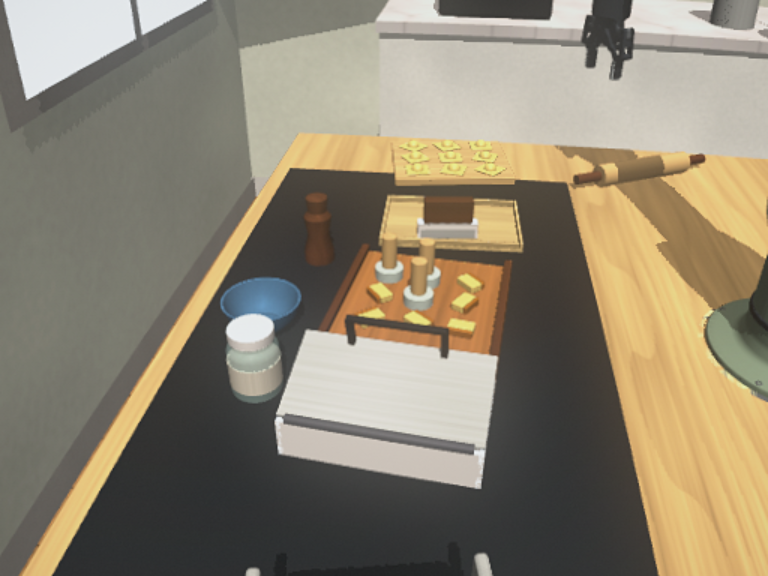

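The top view shows the bin and lid on the left, around (230,348), and the lane from (280,270) to (460,440). Three stamps have their feet at (414,316), (370,351) and (409,354). Six rinds are at (333,311), (376,313), (333,356), (330,397), (372,398) and (408,401). The tray is at (598,372), with the scraper at (570,367). Board y and tray y both run roughly along world +y.

```bash
cat > h.py <<'E'
from workcell import *
import cv2, numpy as np
def cloud(c):
    """world xyz for every pixel (HxWx3) and valid mask"""
    H,W=c["range_z"].shape
    K=np.array([[c["fx"],0,c["cx"]],[0,c["fy"],c["cy"]],[0,0,1.]])
    uv=np.stack(np.meshgrid(np.arange(W),np.arange(H)),-1).reshape(-1,1,2).astype(float)
    n=cv2.undistortPoints(uv,K,np.asarray(c["dist_coeffs"],float)).reshape(H,W,2)
    z=c["range_z"].astype(float)
    P=np.stack([n[...,0]*z,-n[...,1]*z,-z,np.ones_like(z)],-1)@np.asarray(c["cam_to_world"]).T
    return P[...,:3],z>0
def rect(xy):
    (c,s,a)=cv2.minAreaRect(xy.astype(np.float32)); return np.round(c,1),np.round(s,1),round(a,2)
E
python3 - <<'E'
from h import *
for n in("top","side"):
    c=dict(np.load(n+"0.npz")); P,v=cloud(c); X,Y,Z=P[...,0],P[...,1],P[...,2]
    hsv=cv2.cvtColor(c["image"],cv2.COLOR_BGR2HSV)
    def rep(name,m,k=20):
        m=(m&v).astype(np.uint8); cnt,lab,st,ce=cv2.connectedComponentsWithStats(m)
        for i in range(1,cnt):
            if st[i,4]>=k:
                q=P[lab==i]; print(n,name,st[i,4],"px",ce[i].round(),"mean",q.mean(0).round(1),"rect",rect(q[:,:2]), "z",np.percentile(q[:,2],[5,50,95]).round(1))
    A=(X>330)&(X<720)
    rep("lane",A&(abs(Z-55)<5)&(Y>-150)&(Y<230),300)
    rep("lips",A&(Z>61)&(Z<72)&(hsv[...,2]<110)&(Y>-150)&(Y<230),30)
    rep("rind",A&(abs(Z-67)<5)&(hsv[...,0]>20)&(hsv[...,0]<35)&(hsv[...,2]>150),15)
    rep("handle",A&(Z>118)&(Y>-120)&(Y<120),8)
    rep("foot",A&(abs(Z-73)<4)&(hsv[...,1]<60)&(Y>-120)&(Y<120),8)
    rep("tray",A&(Z>10)&(Z<24)&(Y<-130)&(Y>-480),60)
    rep("scrap",A&(Z>72)&(Y<-190)&(Y>-450),20)
    rep("scrapfoot",A&(Z>28)&(Z<42)&(Y<-190)&(Y>-450),15)
    rep("bar",A&(hsv[...,2]<70)&(Z>95)&(Y>120)&(Y<400),20)
    rep("lidpan",A&(hsv[...,1]<50)&(hsv[...,2]>120)&(Z>50)&(Y>120)&(Y<400),300)
E
```

```text
top lane 10126 px [242. 238.] mean [566.1  26.   55.5] rect (array([569.6,  23.1]), array([280.3, 220.8]), 84.11) z [52.7 55.5 58.2]
top lips 59 px [193. 181.] mean [696.2 134.7  66.9] rect (array([696. , 130.5]), array([38.9, 12.4]), 87.63) z [63.9 67.2 69.3]
top lips 33 px [180. 284.] mean [469.2 162.6  67.5] rect (array([469.2, 159.8]), array([24. ,  8.4]), 88.12) z [65.2 67.6 70.5]
top rind 1194 px [130. 230.] mean [592.4 272.9  67.7] rect (array([593.4, 269. ]), array([ 37.2, 241.2]), 84.22) z [63.4 67.7 71.5]
top rind 134 px [221. 207.] mean [633.9  70.7  67.2] rect (array([634.2,  71.1]), array([35.4, 18.8]), 38.24) z [64.2 67.2 70.2]
top rind 142 px [250. 209.] mean [627.6   5.9  67.3] rect (array([627.9,   6. ]), array([20.5, 34.5]), 37.33) z [64.5 67.2 70.1]
top rind 139 px [221. 236.] mean [569.3  72.1  67.5] rect (array([569.4,  72.3]), array([19. , 34.8]), 47.69) z [65.1 67.4 70.3]
top rind 152 px [219. 264.] mean [508.1  77.9  67.4] rect (array([508.2,  77.9]), array([20.6, 34.6]), 81.15) z [64.7 67.3 70.2]
top rind 153 px [247. 264.] mean [506.1  16.1  67.2] rect (arra
[... 4411 characters left out ...]
27) z [10.9 15.8 18.2]
side tray 496 px [316. 153.] mean [ 489.5 -292.2   15.6] rect (array([ 501.3, -332.3]), array([190.5, 188.4]), 1.39) z [10.5 15.5 22.5]
side scrap 224 px [298. 134.] mean [ 542.6 -276.4   78.9] rect (array([ 542.3, -280.1]), array([89.9, 29.4]), 8.09) z [72.8 80.  82.5]
side scrapfoot 189 px [297. 149.] mean [ 543.1 -272.3   34.5] rect (array([ 541.8, -277.7]), array([109.4,  26.4]), 7.83) z [28.9 34.2 41.2]
side bar 55 px [233. 219.] mean [641.4 186.3 126.3] rect (array([641.1, 186.5]), array([11.5, 12.9]), 21.45) z [102.8 128.6 143.3]
side lidpan 8225 px [261. 259.] mean [585.7 234.1  79.1] rect (array([587.5, 215.3]), array([163.3, 245.2]), 83.01) z [63.2 79.2 96.1]
```

```bash
cat >> h.py <<'E'
YB=np.radians(-5.9); C=np.array([569.4,23.6])
bx=np.array([np.cos(YB),np.sin(YB),0]); by=np.array([-np.sin(YB),np.cos(YB),0]); Zv=np.array([0,0,1.])
def B(x,y,z): return np.array([C[0],C[1],0])+x*bx+y*by+z*Zv
def toB(p): d=np.array([p[0]-C[0],p[1]-C[1],0]); return np.array([d@bx,d@by])
def Rd(psi,phi=0):
    """tool x at world yaw psi, pointing down, tilted by phi about tool x"""
    x=np.array([np.cos(psi),np.sin(psi),0]); h=np.array([-x[1],x[0],0])
    z=-Zv*np.cos(phi)-h*np.sin(phi); return np.stack([x,np.cross(z,x),z],1)
R0=np.hypot(118,50); A0=np.arctan2(50,118)
def bar(th,x=0): return B(x,268-R0*np.cos(A0+th),59+R0*np.sin(A0+th))
def st():
    s=read_state(); print("t%.1f"%s["time"],s["eef_pos"].round(1),"F",s["ft_force"].round(1),"gap %.1f gf %.0f"%(s["finger_gap"],s["gripper_force"]),flush=True)
def lidang(P,v,img):
    X,Y,Z=[P[...,i] for i in range(3)]; u=(X-C[0])*bx[0]+(Y-C[1])*bx[1]; w=(X-C[0])*by[0]+(Y-C[1])*by[1]
    m=v&(abs(u)<50)&(w>100)&(w<400)&(Z>75)&(cv2.cvtColor(img,cv2.COLOR_BGR2HSV)[...,2]<70)
    return np.round([u[m].mean(),w[m].mean(),Z[m].mean()],1),m.sum()
E
python3 - <<'E'
from h import *
for n in("top","side"):
    c=dict(np.load(n+"0.npz")); P,v=cloud(c); print(n,lidang(P,v,c["image"]))
    m=v&(P[...,1]>400)&(P[...,2]>30)&(P[...,0]>350)&(P[...,0]<800)
    print("far obj",m.sum(),P[m].min(0),P[m].max(0)) if m.any() else 0
for th in(.2,.25,.28,.3): print(th,toB(bar(th)).round(1),bar(th).round(1))
# feasibility of the arc
q=None
for th in np.linspace(.25,1.6,6):
    R=Rd(YB,.45*th/1.6); print(th.round(2),inverse_kinematics(bar(th)+12*R[:,2],R) is not None)
E
```

```text
top (array([ -0.7, 168.3, 146. ]), np.int64(174))
far obj 1245 [465.2424832  496.2048219   30.07811786] [666.37595923 572.10432498 150.13017611]
side (array([ 33.8, 172.4, 143. ]), np.int64(19))
far obj 222 [474.35116228 499.83704605 124.90027189] [665.94803027 543.3724467  152.69739722]
0.2 [ -0.  162.3] [586.1 185.  131.4]
0.25 [ -0. 166.] [586.5 188.8 136.6]
0.28 [ -0.  168.4] [586.7 191.1 139.7]
0.3 [ -0. 170.] [586.9 192.7 141.6]
0.25 True
0.52 True
0.79 True
1.06 True
1.33 True
1.6 True
```

Run:
```python
from h import *
th0=.29; g=14
R=Rd(YB); p=bar(th0)
movep(p+[0,0,110],R); st()
movel(p+g*R[:,2]+[0,0,13],max_speed=150)
hit=movel(p+g*R[:,2],max_speed=60,guard=10); st(); print("hit",hit)
clamp(); st()
for th in np.linspace(th0,1.58,13)[1:]:
    R=Rd(YB,.45*(th-th0)/(1.6-th0)); movel(bar(th)+g*R[:,2],R,max_speed=110)
    st()
c=camera("top"); cv2.imwrite("pics/top1.png",cv2.resize(c["image"][130:330,30:330],(750,500)))
```

```text
t3.0 [587.1 191.2 250.6] F [ 0.5 -0.3 -0.2] gap 85.7 gf 0
t4.3 [586.7 191.9 126.4] F [-0.7  0.   0.4] gap 85.7 gf 0
hit False
t5.0 [586.8 191.4 126.7] F [-2.3 -4.1  3.9] gap 7.5 gf 59
t5.3 [587.8 200.6 137.3] F [-1.5 -6.3  5.4] gap 7.7 gf 61
t5.5 [588.8 210.5 146.8] F [-4.  -7.8 10.6] gap 8.0 gf 61
t5.8 [589.9 221.5 154.8] F [-4.4 -7.4  9.9] gap 7.4 gf 61
t6.1 [591.2 233.3 161.9] F [-4.4 -6.9 15.8] gap 7.8 gf 61
t6.4 [592.4 245.8 167.6] F [-6.5 -5.9 19.4] gap 7.9 gf 61
t6.6 [593.7 258.6 171.5] F [-5.3 -5.6 18.7] gap 7.9 gf 61
t6.9 [595.5 272.  174.4] F [-2.3 -2.5 20. ] gap 7.5 gf 60
t7.2 [597.5 285.5 174.9] F [6.1 1.4 9.3] gap 7.7 gf 61
t7.5 [597.  299.8 173.8] F [-3.6  3.1  8. ] gap 7.5 gf 62
t7.7 [598.3 312.8 171.6] F [-3.4  3.5  6.3] gap 7.5 gf 62
t8.0 [599.6 325.5 168. ] F [-1.9  3.1  4.1] gap 7.3 gf 62
t8.2 [601.5 336.7 163.5] F [2.7 3.4 3.4] gap 7.6 gf 62
```

View pics/top1.png

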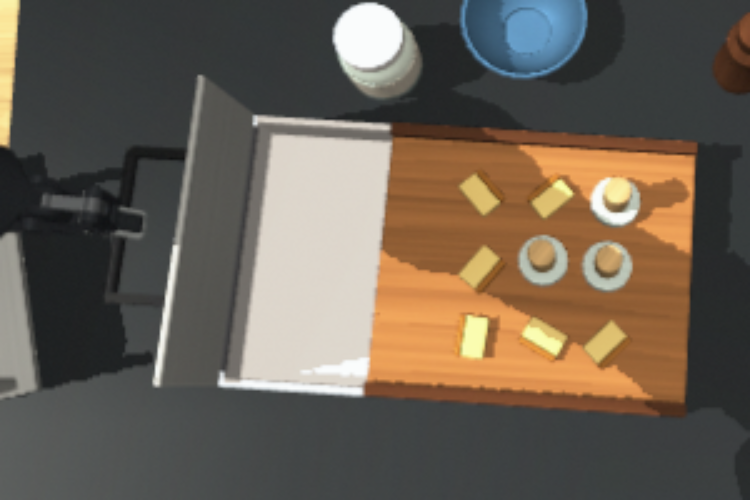

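```bash
cat >> h.py <<'E'
TC=np.array([536.,-332.3]); TY=np.radians(1.6)
def T(x,y,z): c,s=np.cos(TY),np.sin(TY); return np.array([TC[0]+c*x-s*y,TC[1]+s*x+c*y,z])
def stamp(xy,psi,slot):
    R=Rd(np.radians(psi)); p=np.array([*xy,87.])
    movep(p+[0,0,110],R); movel(p,max_speed=150); clamp(); st()
    movel(p+[0,0,110],max_speed=200); st()
    R=Rd(TY); q=T(*slot,38.5)
    movep(q+[0,0,110],R); movel(q+[0,0,10],max_speed=180)
    print("touch",movel(q-[0,0,3],max_speed=25,guard=6)); st()
    open_gripper(); movel(q+[0,0,110],max_speed=200)
E
python3 - <<'E'
from h import *
R=Rd(YB,.45); print("stop",movel(bar(1.61)+14*R[:,2],R,max_speed=30,guard=12)); st()
open_gripper(); st()
p=read_state()["eef_pos"]; movel(p+[0,0,90]); st()
c=camera("side"); cv2.imwrite("pics/side1.png",cv2.resize(c["image"],(768,576)))
stamp((622.2,-50.6),-10,(75,-48))
E
```

```text
stop True
t8.5 [601.5 336.8 163.5] F [-2.8 -1.5 10.7] gap 7.4 gf 62
t9.2 [601.6 336.8 162.9] F [ 0.7  0.2 -0.1] gap 85.4 gf 0
t10.0 [601.3 336.6 252. ] F [-0.3 -0.4  0.3] gap 85.2 gf 0
t13.0 [622.3 -50.6  87.2] F [-1.5 -0.5  4.2] gap 22.7 gf 58
t13.7 [621.6 -50.5 195.9] F [-0.2 -0.6 -2.3] gap 22.9 gf 59
touch True
t16.1 [ 612.5 -378.7   38. ] F [ 1.3 -1.9  2. ] gap 22.8 gf 59
```

View pics/side1.png

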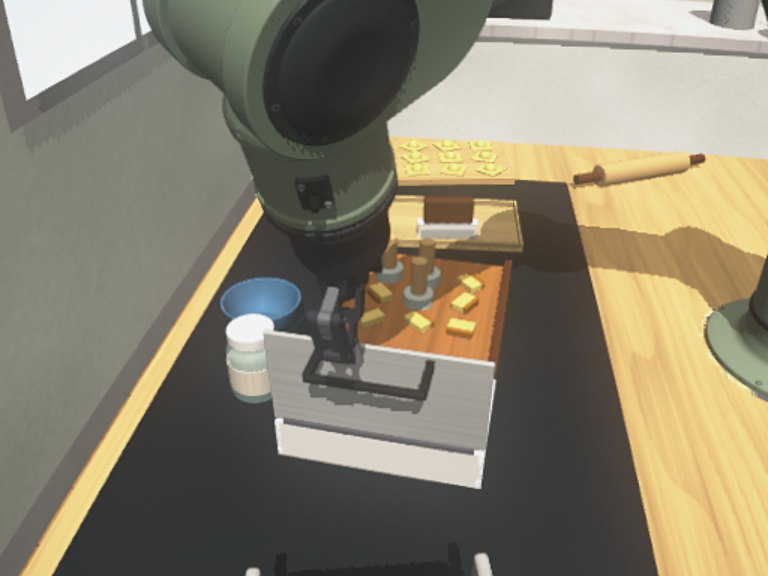

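The side view shows the lid standing upright at (380,390) with the gripper clear of the bar. The first stamp went into the tray, so I'm moving the other two.

Run:
```python
from h import *
stamp((564.8,-40.2),60,(0,-48))
stamp((571.3,15.9),0,(-75,-48))
movep([450,-420,300],Rd(0))
c=camera("top"); cv2.imwrite("pics/top2.png",cv2.resize(c["image"][100:330],(768,345)))
P,v=cloud(c); np.savez("top2.npz",**c); print(lidang(P,v,c["image"]))
```

```text
t20.2 [564.9 -40.2  87.2] F [-0.3  0.9  4.8] gap 22.7 gf 58
t20.9 [564.3 -40.3 195.9] F [-1.1 -0.1 -1.6] gap 22.9 gf 59
touch True
t23.4 [ 537.6 -380.8   38. ] F [ 0.7 -1.3  2.3] gap 22.8 gf 59
t27.7 [571.4  15.9  87.2] F [ 0.2 -0.3  4.7] gap 22.5 gf 58
t28.4 [570.8  15.9 196. ] F [-0.4  0.3 -1.9] gap 22.9 gf 59
touch True
t31.1 [ 462.5 -382.9   37.9] F [ 0.5 -1.1  2.2] gap 22.7 gf 59
(array([ -0.5, 320.2, 179.6]), np.int64(280))
```

View pics/top2.png

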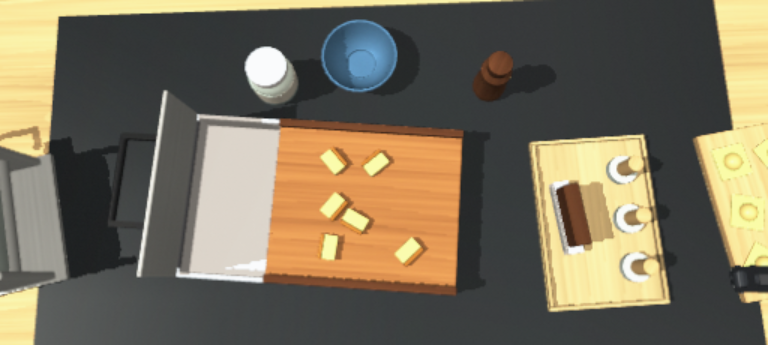

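All three stamps stand in the tray at (625,170), (630,218) and (638,267). The lid is fully up. One rind was knocked to (355,220). Next I pick up the scraper and do the first stroke.

```bash
cat >> h.py <<'E'
def rinds(c=None,show=True):
    c=c or camera("top"); P,v=cloud(c); hsv=cv2.cvtColor(c["image"],cv2.COLOR_BGR2HSV)
    u=(P[...,0]-C[0])*bx[0]+(P[...,1]-C[1])*bx[1]; w=(P[...,0]-C[0])*by[0]+(P[...,1]-C[1])*by[1]
    m=(v&(abs(u)<118)&(w>-150)&(w<264)&(P[...,2]>8)&(P[...,2]<85)&(hsv[...,0]>20)&(hsv[...,0]<35)&(hsv[...,1]>90)&(hsv[...,2]>80)).astype(np.uint8)
    n,lab,s,ce=cv2.connectedComponentsWithStats(m)
    for i in range(1,n):
        if s[i,4]>=25: k=lab==i; print("rind",s[i,4],"board x %.0f..%.0f y %.0f..%.0f z %.0f"%(*np.percentile(u[k],[2,98]),*np.percentile(w[k],[2,98]),np.median(P[k][:,2])))
def stroke(x,y0=-120,y1=139,zup=60,speed=90):
    R=Rd(YB); z=86.5
    movep(B(x,y0,z+zup),R); movel(B(x,y0,z+8),max_speed=150)
    print("touch",movel(B(x,y0,z-4),max_speed=20,guard=8)); st()
    zc=read_state()["eef_pos"][2]-.5
    ys=np.linspace(y0,y1,4)
    movel(B(x,y1,zc),max_speed=speed); st()
    movel(B(x,y1,z+zup),max_speed=150)
E
python3 - <<'E'
from h import *
rinds(dict(np.load("top2.npz")))
R=Rd(np.radians(7.6)); p=np.array([542.2,-280.6,37.5])
movep(p+[0,0,120],R); movel(p,max_speed=150); st(); clamp(); st()
movel(p+[0,0,130],max_speed=180); st()
stroke(-38)
movep(B(0,-230,230),Rd(YB)); c=camera("top"); rinds(c); cv2.imwrite("pics/top3.png",cv2.resize(c["image"][130:330,80:380],(750,500)))
E
```

```text
rind 36 board x 42..74 y 36..73 z 66
rind 36 board x 43..77 y -28..7 z 67
rind 30 board x -81..-59 y -81..-48 z 66
t35.0 [ 542.7 -281.1   38.5] F [ 0.2 -0.5  0. ] gap 85.4 gf 0
t35.5 [ 542.2 -280.7   37.6] F [-1.3 -0.9  1.6] gap 23.3 gf 62
t36.4 [ 541.7 -280.3  166.5] F [ 0.1 -0.7 -3.1] gap 23.4 gf 62
touch True
t38.2 [519.6 -91.9  86.3] F [-1.   0.3  7.5] gap 23.4 gf 63
t41.2 [546.4 164.6  86.3] F [-0.7 -7.3 10.2] gap 23.3 gf 63
rind 35 board x 42..74 y 36..73 z 66
rind 25 board x 43..62 y -28..7 z 66
rind 198 board x -22..46 y 149..180 z 20
rind 122 board x -84..-51 y 177..195 z 19
```

View pics/top3.png

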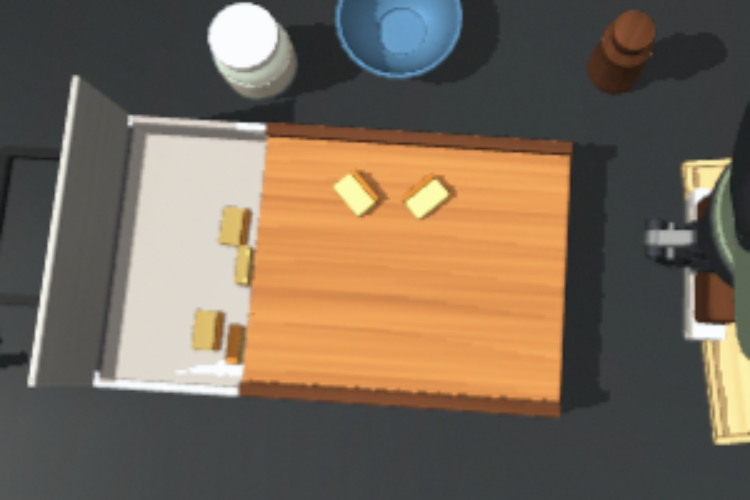

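Four rinds are in the bin, around (235,225), (243,265), (207,330) and (235,343). Two remain on the lane at (355,195) and (428,197).

Run:
```python
from h import *
stroke(50)
movep(B(0,-230,230),Rd(YB)); c=camera("top"); rinds(c); cv2.imwrite("pics/top4.png",cv2.resize(c["image"][130:330,80:380],(750,500)))
```

```text
touch True
t44.8 [ 606.9 -101.    86.4] F [-3.4  1.6  9.6] gap 23.1 gf 63
t47.9 [634.  155.8  86.4] F [-1.2 -5.2  6.5] gap 23.4 gf 63
rind 114 board x 50..83 y 175..197 z 25
rind 282 board x -22..70 y 147..179 z 27
rind 122 board x -84..-51 y 177..194 z 18
```

View pics/top4.png

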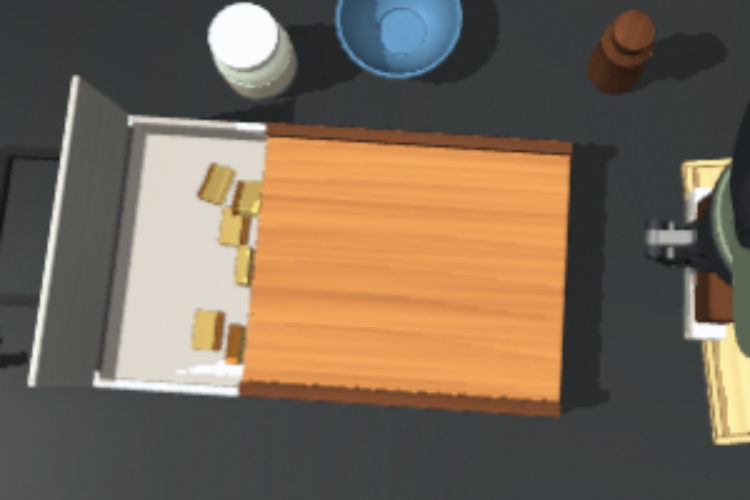

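All six rinds are in the bin and the lane is clear. Next the scraper goes back in the tray and the lid comes down.

Run:
```python
from h import *
R=Rd(TY); q=T(0,46,38)
movep(q+[0,0,130],R); movel(q+[0,0,8],max_speed=180)
print("touch",movel(q-[0,0,3],max_speed=20,guard=6)); st()
open_gripper(); st(); movel(q+[0,0,150],max_speed=200)
g=14; R=Rd(YB,.45); p=bar(1.59)+g*R[:,2]
movep(p+[0,0,95],R)
c=camera("top"); rinds(c)
print("hit",movel(p,max_speed=100,guard=15)); st()
clamp(); st()
th0=.29
for th in np.linspace(1.58,.1,15):
    R=Rd(YB,max(0,.45*(th-th0)/(1.6-th0))); movel(bar(th)+g*R[:,2],R,max_speed=90)
st()
for th in(.05,.015): movel(bar(th)+g*Rd(YB)[:,2],Rd(YB),max_speed=30); st()
print("shut",movel(bar(-.025)+g*Rd(YB)[:,2],max_speed=12,guard=8)); st()
c=camera("side"); cv2.imwrite("pics/side5.png",cv2.resize(c["image"],(768,576)))
```

```text
touch True
t51.7 [ 534.8 -286.5   37.4] F [-2.2  0.8 11.2] gap 23.3 gf 64
t52.3 [ 534.4 -286.2   36.7] F [0.4 0.6 0.3] gap 85.2 gf 0
rind 118 board x 51..83 y 175..197 z 25
rind 284 board x -22..70 y 147..180 z 27
rind 120 board x -84..-52 y 177..195 z 18
hit False
t56.6 [602.  336.3 164.1] F [ 0.3 -0.1 -0.4] gap 85.2 gf 0
t57.4 [601.7 336.2 163.6] F [-0.4 -0.3  1.9] gap 7.9 gf 59
t61.7 [585.8 177.6 106.3] F [  1.5 -12.8   5.1] gap 7.8 gf 62
t62.1 [585.5 174.8 100.6] F [  1.2 -11.3   2.5] gap 7.5 gf 62
t62.4 [585.4 173.   96.6] F [  1.3 -12.2   3. ] gap 7.8 gf 62
shut True
t62.7 [585.3 172.   94.5] F [-1.2 -0.7  7.7] gap 7.5 gf 63
```

View pics/side5.png

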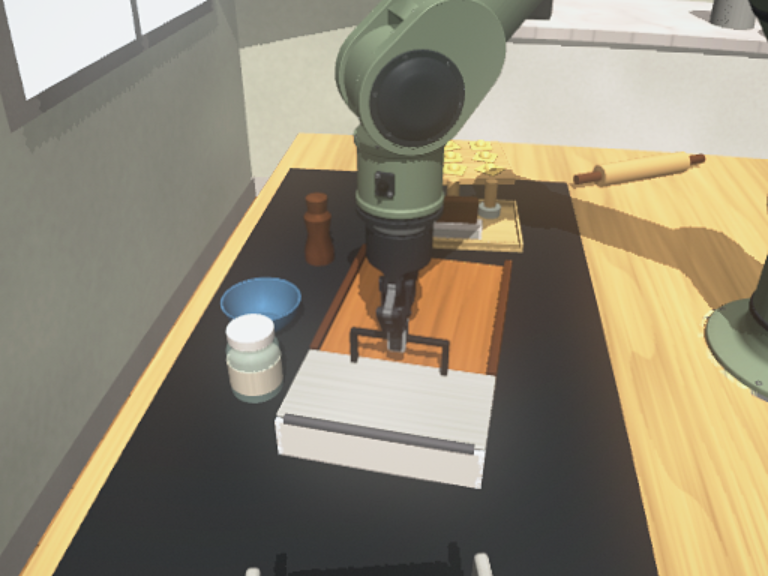

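The lid looks shut and the gripper is still on the bar at (397,345). I'll press it gently, release it and measure.

Run:
```python
from h import *
wait(.3); st()
p=read_state()["eef_pos"]; print("press",movel(p-[0,0,3],max_speed=12,guard=14)); st()
p=read_state()["eef_pos"]; open_gripper(); st()
movel(p+[0,0,110],max_speed=100); movep([450,-420,300],Rd(0))
for n in("top","side"):
    c=camera(n); P,v=cloud(c); print(n,lidang(P,v,c["image"]))
    u=(P[...,0]-C[0])*bx[0]+(P[...,1]-C[1])*bx[1]; w=(P[...,0]-C[0])*by[0]+(P[...,1]-C[1])*by[1]
    m=v&(abs(abs(u)-85)<20)&(w>145)&(w<255)&(P[...,2]<85); print("slope,z150",np.polyfit(w[m]-150,P[m][:,2],1).round(3),"lane z",np.median(P[v&(abs(u)<60)&(abs(w)<100)][:,2]).round(1))
    cv2.imwrite(f"pics/{n}6.png",cv2.resize(c["image"],(768,576)))
```

```text
t63.1 [585.3 172.   94.5] F [-0.6 -2.   8.4] gap 7.6 gf 63
press True
t63.3 [585.4 171.8  94. ] F [ 0.3 -0.6  3.9] gap 7.5 gf 63
t64.0 [585.2 170.1  94. ] F [-0.7  0.3  0. ] gap 85.0 gf 0
top (array([ -0.3, 149. , 114.2]), np.int64(164))
slope,z150 [2.5000e-02 6.0782e+01] lane z 55.5
side (array([ 18.5, 154.4, 110. ]), np.int64(15))
slope,z150 [-5.0000e-03  6.2671e+01] lane z 54.1
```

View pics/top6.png

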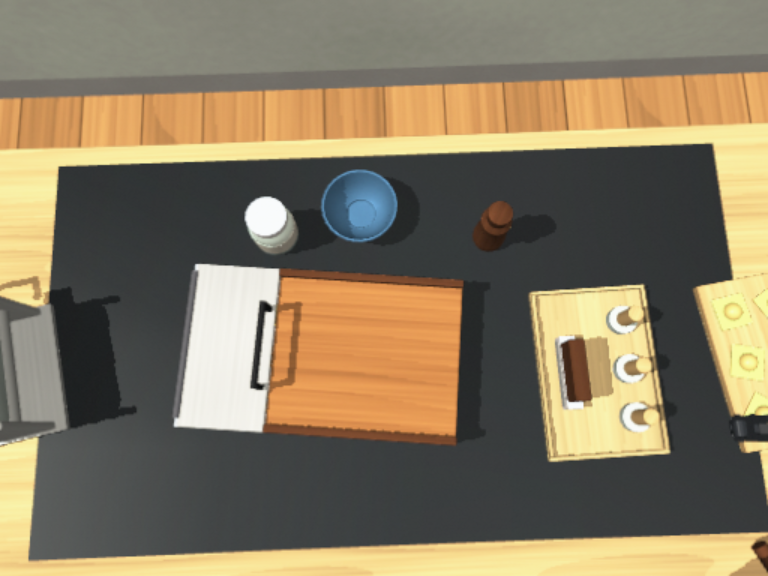

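View pics/side6.png

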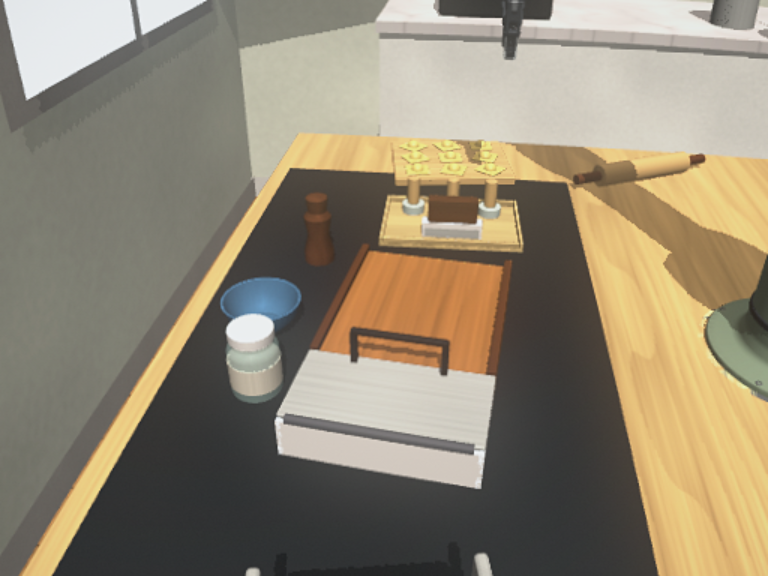

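The views show the lid down, with the stamps and scraper upright in the tray and the bystanders unmoved. One gentle push on top of the bar will confirm the lid is fully shut.

Run:
```python
from h import *
R=Rd(YB); p=bar(0); clamp()
movep(p+[0,0,90],R); movel(p+[0,0,12],max_speed=120)
print("touch",movel(p-[0,0,4],max_speed=10,guard=4)); st()
z=read_state()["eef_pos"]; print("push",movel(z-[0,0,4],max_speed=8,guard=12)); st(); wait(.3); st()
movel(p+[0,0,110],max_speed=100); movep([450,-420,300],R)
c=camera("top"); P,v=cloud(c); print(lidang(P,v,c["image"])); st()
```

```text
touch True
t72.2 [584.8 172.8 113.9] F [-1.  -1.   8.4] gap -0.2 gf 4
push True
t72.4 [584.9 172.8 113.8] F [-3.  -1.  11.5] gap 0.1 gf 6
t72.7 [584.9 172.8 113.8] F [-1.5 -1.4 11.6] gap -0.2 gf 6
(array([ -1., 149., 114.]), np.int64(163))
t76.2 [ 450.7 -419.2  299.8] F [-0.3 -0.9  0.9] gap 0.4 gf 0
```

The bar top sits at 113.9 mm (114 expected when shut) and does not move under 11 N, so the lid is fully shut.

```bash
python3 -c "
from h import *
open_gripper(); print(finish_job())"
```

```text
the job is handed in; nothing more can be done
None
```

The job is handed in at about 77 s of the 200 s allowed: all six rinds are in the bin, the three stamps and the scraper stand upright in the tray, the lid is fully shut, and the pepper mill, bowl and jar were not touched.

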